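Unpin a driftwood lamp arm and hold it level above its stand

TASK

Draw the steel locking pin out of the fork of the carving stand and lay its shank in the notch of the pin rest beside it, then let go of it. Then take the driftwood lamp arm by its waist, lift it straight up at least 10 cm clear of the saddles and hold it there over the stand, level and still, for two seconds or more, so that a lamp base could be slid in underneath; the program finishes while still holding it up. Do not tip the arm and leave the jar, the brush and the sanding block where they are.

Things in the scene. Friction and masses are not known exactly. Their poses are not given: they have to be found in the camera images.
- stand: Fixed carving stand: plywood base 110 x 310 x 12 mm with two plywood saddles and a steel fork at its +y end. Origin: centre of the base's underside, on the bench; x across, y along the base, z up. Saddles across the base at y = -85 and +45 mm, each 20 thick, seat 60 mm above the bench, with 12 mm high horns at x = -34..-26 and 26..34 beside the wood.
- stand_bore (a point): Mouth of the fork's 12 mm bore, at (-23, 105, 80) mm in the stand's frame; axes as the stand's. The fork: two upright steel plates 9 mm thick, 40 wide, tops 100 mm above the bench, outer faces at stand x = -23 and +23; the bore runs along x through both. The pin sits in it from the -x side, which faces the robot, and is drawn out straight along -x.
- branch: Loose driftwood lamp arm, pale wood, 0.28 to 0.48 kg, 270 mm long along its y. Origin on its flat underside, z up; at the start 60 mm above the stand's origin, same axes. Top about z = 37 mm; lumps outside the waist rise to 53. A 20 mm thick tongue (y = 80 to 128, 14 mm cross bore at y = 104, z = 20) stands in the fork, locked by the pin; knobbly root end at y = -147.
- waist (a point): Middle of the wood's waist, where to grip: (0, -20, 19) mm in its frame, axes as the wood's. The waist is smooth, 38 mm wide across x, z = 1 to 37, y = -48 to +8, between the saddles; the parts beside it are 44 wide. The wood balances within 5 mm of this point.
- pin: Loose steel locking pin, 65 g: round shank 10 mm thick, 60 long along its x; flange 24 mm diameter at x = -34 to -30; dark round handle 16 mm thick, x = -74 to -34. Origin: on the axis, mid shank. Starts level through fork and tongue, its x as the stand's, flange 3 mm off the fork: comes free after about 60 mm. It balances at x = -16. May be rolled about x.
- pin_handle (a point): On the pin's axis, middle of its handle, where to grip: (-56, 0, 0) mm in the pin's frame.
- pin_tip (a point): Far end of the pin's shank: (30, 0, 0) mm in the pin's frame.
- rest: Fixed pin rest on the bench, left or right of the stand: plywood foot 60 x 80 x 10 mm, brown wood block 44 x 44 mm on it, top 54 mm above the bench, with a notch 18 mm wide and 16 deep along x, open at the top and both ends. Origin: centre of its underside; x along the notch, z up; its -x end faces the robot.
- notch (a point): Point in the notch, 43 mm above the rest's origin, where the shank's axis lies when parked with mid shank about here; axes as the rest's. The block ends 22 mm to either side along x, so the flange stands just outside one end.
- jar: Bystander: closed amber jar, 64 mm diameter, 85 mm high; origin centre of its underside. Leave alone.
- brush: Bystander: flat brush about 200 mm long lying on the bench. Leave alone.
- sander: Bystander: cork sanding block 100 x 60 x 35 mm; origin centre of its underside. Leave alone.
Things that resemble listed ones, but are neither listed nor needed, are in the scene too. Of the things shaped like the pin, the steel one is meant. Several things have the shape of the rest; the one meant has the colours described above.

How it is judged:
On the way, in this order (a step that is already met when the one before it is completed fails the run):
1. the pin is drawn fully out of the fork, towards its handle side, the wood still in its saddles (x of pin_tip in the frame of stand_bore below -0.001 m and height (world z) of branch below 0.075 m), for 0.1 s.
2. the pin lies at rest in the notch of the rest, let go, the wood still in its saddles (x of pin in the frame of notch between -0.022 and 0.022 m and y of pin in the frame of notch between -0.006 and 0.006 m and z of pin in the frame of notch between -0.008 and 0.005 m and angle between the x axis of pin and the x axis of rest, either way round below 0.15 rad and contact force between pin and rest above 0.1 N and contact force between pin and the arm below 0.05 N and contact force between pin and the fingers below 0.05 N and linear speed of pin below 0.03 m/s and height (world z) of branch below 0.075 m), for 0.3 s.
3. the wood is held up by the fingers alone, clear of the stand, level and still for 1.5 s (height (world z) of branch above 0.145 m and angle between branch's own z axis and vertical below 0.12 rad and horizontal distance between waist and stand below 0.1 m and linear speed of branch below 0.03 m/s and angular speed of branch below 0.15 rad/s and contact force between branch and the fingers above 1 N and contact force between branch and stand below 0.05 N), for 1.5 s.
At the end, for the whole second after the job is handed in: Wood in the fingers, off the stand: underside 85 mm or more above the seats, tilt under 7 deg, waist within 100 mm of the stand's middle (level), still (30 mm/s, 0.15 rad/s). Pin released, at rest along the notch: shank within 6 mm sideways, 22 mm lengthways, 5 mm in height, 8.5 deg (all of step 3 and x of pin in the frame of notch between -0.022 and 0.022 m and y of pin in the frame of notch between -0.006 and 0.006 m and z of pin in the frame of notch between -0.008 and 0.005 m and angle between the x axis of pin and the x axis of rest, either way round below 0.15 rad and contact force between pin and rest above 0.1 N and contact force between pin and the arm below 0.05 N and contact force between pin and the fingers below 0.05 N and linear speed of pin below 0.03 m/s); the arm keeps its last pose, push and grip.
It fails at once if a bystander (jar, brush or sanding block) is pushed aside by more than 30 mm (distance of any of jar, brush, sander from where it was at the start of the episode above 0.03 m).
It fails at once if the driftwood arm is tipped by more than 25 degrees (angle between branch's own z axis and vertical above 0.44 rad).
It also fails if it takes over 64 s, if anything falls off the work surface, if the arm or the gripper's body presses on something with over 40 N, if the wrist force passes 120 N, or if a joint passes its speed limit or range.

ROBOT

A 6-joint arm with a two-finger parallel gripper is mounted at the origin on the work surface. World frame = base frame: x ahead of the robot, y to its left, z up, the work surface at z = 0. Lengths are in m, angles in rad, forces in N, time in s.
With the tool pointing down it reaches from about 0.25 to 0.725 m from the base axis. Payload 4 kg.
Tool frame: the origin (TCP) lies midway between the tips of the shut fingers; the grasp point (between the pads) lies 19 mm behind it; y points along the fingers, x is the direction in which the jaws open and shut, and the axes are right-handed (so a half turn about y gives the same grasp; the last joint's range is limited). The gripper opens to 85 mm and grips with 20 to 120 N. Pads are 22 mm wide; open, the fingers measure 114 mm over their backs; the gripper's body (76 mm by 85 mm) begins 54 mm behind the grasp point. The pads swing forward as they close: fully open they stand 13 mm farther back than shut.
Start: joints at [-1.288, 0.241, 0.005, 1.335, 0, 1.571], TCP at [0.14, -0.48, 0.231] pointing down, gripper open.
Joint ranges: [-2.72, 2.72], [-1.05, 1.87], [-1.09, 1.28], [-1.99, 2.15], [-1.42, 1.44], [-3.14, 3.14]. Speed limits (rad/s): [2.79, 2.79, 3.14, 3.14, 3.14, 3.14].

INTERFACE

Orientations are given as a unit quaternion [x, y, z, w].
In Python, from workcell import bot gives the robot as it stands. The module is installed in compiled form; this text tells all that it offers.
- The arm moves only by the shell command python3 -m inch 'ROWS'. ROWS is text: rows parted by semicolons, each of 7 numbers parted by spaces: the turn, a rotation vector about the tool's x, y, z in degrees, then the shift along the tool's x, y, z in mm, then the closure, from 0 (fully open) to 1 (shut). In form: ax ay az dx dy dz fingers; .... A call has 1 to 12 rows; each row shifts and turns the commanded pose from where the row before left it, along the tool's axes as they then stand; what a row does not reach is not made up. A row lasts 1/8 s, in which the tool goes at most 62.5 mm and 10.7 degrees, less where a joint would pass 70% of its speed; a pose out of reach is approached as far as the arm can. A call with a gripper value outside its range is refused whole. The fingers move at their own pace and stop on an object; the grip force is fixed at half the most. Time passes only in rows, so rows that do not move let the fingers close. It gives the time, the measured TCP pose, the force and the opening at its end, in the units of the state.
- bot.get_obs(): the state, without advancing time (a new reading comes with each control period).
- bot.camera(name): name is "side" or "top" or "wrist"; returns a dict with "color" (384x512x3 uint8, blue, green, red), "fx", "fy", "cx", "cy" (pixels), "extrinsics" (4x4, takes a point from world to camera coordinates). Camera axes: x right, y up, looking along -z (the intrinsics and any distortion apply to the point x, -y, -z); pixel columns grow to the right and rows downward; lengths in m; the calibration is good to about 2 mm. A picture is of the moment at which its call begins. There is no depth.
- bot.job_done(): hands the job in, once; it reports no verdict.
Trained networks look in the newest picture that a camera, given by its name, has taken for a name from the list of things; names that differ only in an ending like _2 or _b are one class to them, and where a whole thing is asked for, a point or a joint stands for the part that bears it (a point fixed in the world has none). Each returns a list of dicts, best first, with "conf" (0 to 1); they miss things now and then, are a little off and sometimes report something else, mostly with a low value. They report only what shows in the picture. A call takes as long as a camera call. They do not tell look-alikes from the thing itself.
- bot.look_for(name, camera): "extent" ([left, top, right, bottom] in pixels, round what is visible of it).
- bot.cut_out(name, camera): "region" (384x512 bool, what is visible of it) and "extent" ([left, top, right, bottom] in pixels, round what is visible of it).
- bot.spot_point(name, camera): "point" ([column, row] in pixels: a listed point, or the origin of a listed thing).
The state is a dict: "clock": time; "joint_pos": joint angles; "joint_vel": joint speeds; "tau": joint torques, N m; "eef_pos": TCP position; "tool_rot": TCP orientation; "ft_force": force on the tool from outside, world axes, zero at the start; "ft_torque": the same for the moment, N m; "grip_width": finger opening in m.
Only numpy, scipy, OpenCV 4.12 (cv2) and the standard library are available. Lean on these libraries where they do the work, as an engineer would, in place of code of your own. Each camera call takes 0.05 s, during which the arm holds its last target.

## Working session

There is one attempt and no reset: what is moved stays moved. The work goes in short steps, Python scripts to look and compute and a shell command to move; the robot and the scene stay as the last step left them, time stands still between calls to the robot, and variables do not carry over. Pictures are saved under pics/ and viewed, and the job is handed in when it is done.

```bash
mkdir -p pics; python3 - <<'E'
from workcell import bot
import cv2,numpy as np
o=bot.get_obs();print(o['clock'],o['eef_pos'],o['tool_rot'],o['grip_width'])
for c in ['side','top']:
    d=bot.camera(c);cv2.imwrite(f'pics/{c}0.png',d['color']);print(c,d['fx'],d['fy'],d['cx'],d['cy'],[k for k in d if k!='color']);print(np.round(d['extrinsics'],4).tolist())
    for n in ['stand','stand_bore','branch','waist','pin','pin_handle','pin_tip','rest','notch','jar','brush','sander']:
        print(n,[(np.round(r['point']).tolist(),round(r['conf'],2)) for r in bot.spot_point(n,c)][:5])
E
```

```text
0.0 [ 0.13936319 -0.47955551  0.23040864] [-0.56502597  0.42512742 -0.42397975  0.56590945] 0.08549126685796585
side 453.5933897573186 453.5933897573186 257.66854321388587 197.88544109800873 ['fx', 'fy', 'cx', 'cy', 'extrinsics']
[[-0.8576, -0.5141, 0.0169, 0.4451], [0.3202, -0.5078, 0.7998, -0.2202], [-0.4026, 0.6912, 0.6001, -1.2164], [0.0, 0.0, 0.0, 1.0]]
stand [([235.0, 199.0], 0.58), ([157.0, 284.0], 0.52)]
stand_bore [([227.0, 195.0], 0.77), ([236.0, 183.0], 0.5)]
branch [([237.0, 179.0], 0.76)]
waist [([241.0, 174.0], 0.61)]
pin [([255.0, 239.0], 0.66), ([218.0, 190.0], 0.64)]
pin_handle [([324.0, 174.0], 0.57), ([245.0, 249.0], 0.45), ([214.0, 280.0], 0.19)]
pin_tip [([254.0, 236.0], 0.48)]
rest [([213.0, 275.0], 0.77), ([262.0, 304.0], 0.58)]
notch [([214.0, 265.0], 0.98), ([261.0, 286.0], 0.76)]
jar [([320.0, 173.0], 0.92)]
brush [([284.0, 158.0], 0.62)]
sander [([156.0, 280.0], 0.79)]
top 383.2078937804184 383.2078937804184 260.4924546085978 188.84225341614254 ['fx', 'fy', 'cx', 'cy', 'extrinsics']
[[-0.027, -0.9996, 0.0095, 0.0182], [0.9973, -0.0263, 0.0685, -0.4979], [-0.0683, 0.0113, 0.9976, -0.9559], [0.0, 0.0, 0.0, 1.0]]
stand [([277.0, 140.0], 0.73)]
stand_bore [([240.0, 146.0], 0.85)]
branch [([291.0, 131.0], 0.32)]
waist [([291.0, 130.0], 0.61)]
pin [([240.0, 133.0], 0.74), ([215.0, 206.0], 0.67)]
pin_handle [([192.0, 208.0], 0.53), ([239.0, 154.0], 0.45)]
pin_tip [([228.0, 205.0], 0.49)]
rest [([151.0, 256.0], 0.9), ([151.0, 196.0], 0.84)]
notch [([145.0, 261.0], 0.59), ([142.0, 193.0], 0.57)]
jar [([391.0, 146.0], 0.73), ([392.0, 206.0], 0.6)]
brush [([395.0, 148.0], 0.77), ([293.0, 129.0], 0.31)]
sander [([118.0, 154.0], 0.64)]
```

View pics/side0.png

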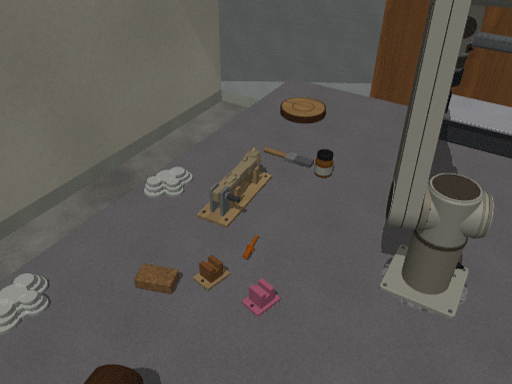

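View pics/top0.png

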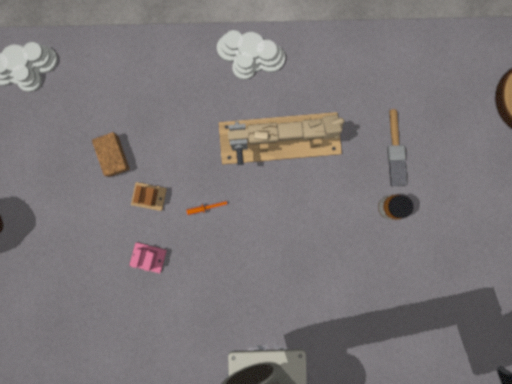

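```bash
python3 - <<'E'
import cv2
a=cv2.imread('pics/top0.png');cv2.imwrite('pics/topc.png',cv2.resize(a[90:290,120:320],None,fx=3,fy=3,interpolation=cv2.INTER_CUBIC))
a=cv2.imread('pics/side0.png');cv2.imwrite('pics/sidec.png',cv2.resize(a[150:320,150:330],None,fx=3.3,fy=3.3,interpolation=cv2.INTER_CUBIC))
E
```

```text
(no output)
```

View pics/topc.png

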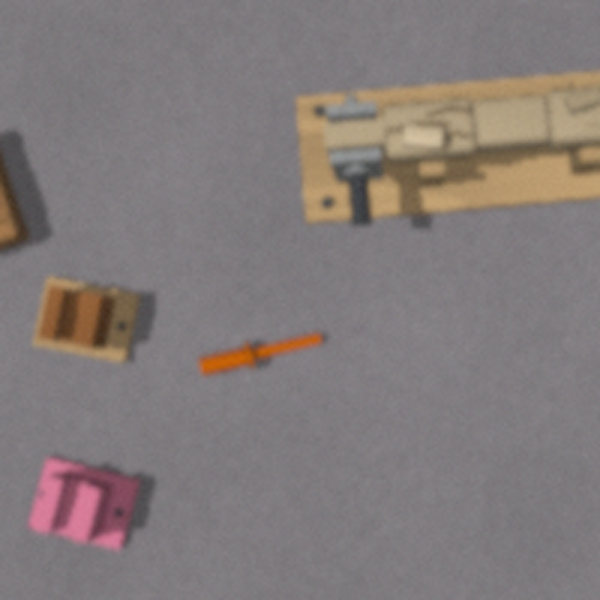

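View pics/sidec.png

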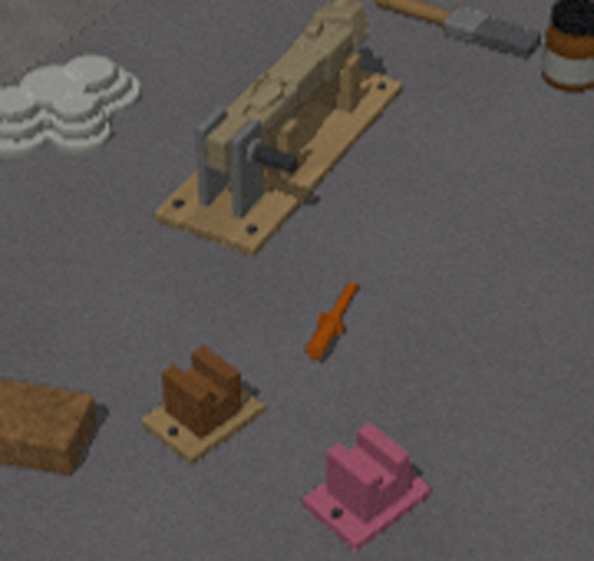

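The pin-shaped candidates in the top picture are the steel pin in the fork, with a dark handle at about (240,155), and an orange pin lying at (208,208). I choose the one in the fork. For the rest there is brown wood on plywood at (150,196) and an all-pink one at (148,258), and I choose the brown. The close crops confirm both choices.

Next I'll fit the poses from the corners.

```bash
cat > h.py <<'E'
import numpy as np, cv2
from scipy.optimize import least_squares
from scipy.spatial.transform import Rotation as R
def proj(c,P):
    P=np.atleast_2d(P);E=np.array(c['extrinsics']);q=P@E[:3,:3].T+E[:3,3]
    return np.c_[c['cx']+c['fx']*q[:,0]/-q[:,2], c['cy']-c['fy']*q[:,1]/-q[:,2]]
def ray(c,uv):
    E=np.array(c['extrinsics']);d=np.array([(uv[0]-c['cx'])/c['fx'],-(uv[1]-c['cy'])/c['fy'],-1])
    return -E[:3,:3].T@E[:3,3], E[:3,:3].T@d
def onz(c,uv,z):
    o,d=ray(c,uv);return o+d*(z-o[2])/d[2]
def T(p,L):
    L=np.atleast_2d(L);c,s=np.cos(p[2]),np.sin(p[2])
    return np.c_[p[0]+c*L[:,0]-s*L[:,1],p[1]+s*L[:,0]+c*L[:,1],L[:,2]]
def fit(obs,p0):
    # obs: list of (cam, local xyz, uv)
    f=lambda p:np.concatenate([proj(c,T(p,l))[0]-uv for c,l,uv in obs])
    r=least_squares(f,p0,loss='soft_l1');return r.x,f(r.x).reshape(-1,2)
E
python3 - <<'E'
from h import *
from workcell import bot
s=bot.camera('side');t=bot.camera('top')
import pickle;pickle.dump({k:v for k,v in s.items()},open('side.pkl','wb'));pickle.dump(t,open('top.pkl','wb'))
a,b=.055,.155;z=.012
o=[(t,[a,b,z],(219,122.3)),(t,[-a,b,z],(221.7,164)),(t,[a,-b,z],(339,113)),(t,[-a,-b,z],(342,156)),
(s,[a,b,z],(197,215.2)),(s,[-a,b,z],(226.4,225.8)),(s,[-a,-b,z],(271.8,176.7))]
p,r=fit(o,[.6,0,0]);print('stand',p,np.round(r,1).tolist())
print('bore',T(p,[-.023,.105,.08]),'handle',T(p,[-.056-.023+.027-.03+.0,.105,.08]))
a,b=.03,.04;z=.01
o=[(t,[a,b,z],(136,183)),(t,[-a,b,z],(131.3,205.3)),(t,[a,-b,z],(166.7,187)),(t,[-a,-b,z],(162.7,210.3)),
(s,[a,b,z],(193.3,277.6)),(s,[-a,b,z],(208.2,289.4)),(s,[-a,-b,z],(230.3,272.7))]
p,r=fit(o,[.45,.3,0]);print('rest',p,np.round(r,1).tolist())
print(T(p,[0,0,.043]), proj(t,T(p,[[0,0,.043],[0,.022,.054],[0,-.022,.054]])),proj(s,T(p,[[0,0,.043]])))
for c,n in((s,'side'),(t,'top')):
  for q in ('pin_handle','waist','notch','stand_bore'):
    print(n,q,[(np.round(r['point'],1).tolist(),round(r['conf'],2)) for r in bot.spot_point(q,n)][:4])
E
```

```text
stand [ 0.62675688 -0.04925083  0.04688986] [[-0.4, -0.4], [-0.2, 0.2], [-0.9, 0.5], [-0.2, -0.5], [-0.2, -1.3], [0.8, -0.6], [1.6, -1.6]]
bore [[0.59886053 0.05455569 0.08      ]] handle [[0.53992538 0.0517902  0.08      ]]
rest [ 0.48700837  0.28978922 -0.18658344] [[-0.6, -0.7], [-0.2, 0.2], [-0.4, 0.3], [-0.5, 0.2], [-0.1, -0.7], [0.7, -0.8], [0.3, -0.8]]
[[0.48700837 0.28978922 0.043     ]] [[144.98476922 195.71335413]
 [134.74151043 194.04457803]
 [152.59414152 196.92398649]] [[211.48683937 265.57812294]]
side pin_handle [([248.6, 247.7], 0.51), ([234.1, 196.2], 0.49)]
side waist [([239.6, 173.5], 0.56)]
side notch [([262.2, 287.7], 0.7), ([212.0, 264.4], 0.55)]
side stand_bore [([226.6, 196.2], 0.59)]
top pin_handle [([191.8, 206.4], 0.71), ([237.2, 157.4], 0.42)]
top waist [([293.4, 128.7], 0.58)]
top notch [([145.8, 257.5], 0.89), ([141.8, 195.1], 0.7), ([278.8, 134.2], 0.25)]
top stand_bore [([241.0, 148.7], 0.59)]
```

```bash
cat >> h.py <<'E'
def go(obs,pos,yaw):
    """tool y down, tool x along world angle yaw (or opposite, nearest)"""
    R0=R.from_quat(obs['tool_rot']);best=None
    for k in (0,np.pi):
        x=np.array([np.cos(yaw+k),np.sin(yaw+k),0]);y=np.array([0,0,-1.]);z=np.cross(x,y)
        Rt=R.from_matrix(np.c_[x,y,z]);dr=(R0.inv()*Rt).as_rotvec()
        if best is None or np.linalg.norm(dr)<np.linalg.norm(best[0]):best=(dr,Rt)
    dr,Rt=best
    print('rot deg',np.round(np.degrees(dr),1),'shift mm (after rot)',np.round(Rt.inv().apply(np.array(pos)-obs['eef_pos'])*1000,1),'before rot',np.round(R0.inv().apply(np.array(pos)-obs['eef_pos'])*1000,1))
E
python3 - <<'E'
from h import *
from workcell import bot
o=bot.get_obs();print(np.round(R.from_quat(o['tool_rot']).as_matrix(),3),o['joint_pos'],o['clock'])
S=[.6268,-.0493,.0469]
print(T(S,[-.052,.105,.08]))
h=T(S,[-.052,.105,.22])[0]; go(o,h,S[2]+np.pi/2)
rest=[.487,.2898,-.1866];go(o,T(rest,[-.056,0,.22])[0],rest[2]+np.pi/2)
E
```

```text
[[ 0.279  0.     0.96 ]
 [-0.96  -0.     0.279]
 [ 0.    -1.     0.   ]] [-1.28797842e+00  2.40605464e-01  4.99285316e-03  1.33516708e+00
  8.29987646e-06  1.57080661e+00] 1.8
[[0.56993448 0.05314664 0.08      ]]
rot deg [-0.  13.5  0. ] shift mm (after rot) [-512.5   11.3  454.9] before rot [-392.    11.3  562.1]
rot deg [-0.  26.9  0. ] shift mm (after rot) [-821.    11.3  142.6] before rot [-667.7   11.3  498.6]
```

```bash
python3 -m inch '0 6.75 0 0 0 0 0; 0 6.75 0 0 0 0 0; 0 0 0 -36 0 33 0; 0 0 0 -36 0 33 0; 0 0 0 -36 0 33 0; 0 0 0 -36 0 33 0; 0 0 0 -36 0 33 0; 0 0 0 -36 0 33 0; 0 0 0 -36 0 33 0; 0 0 0 -36 0 33 0; 0 0 0 -36 0 33 0; 0 0 0 -36 0 33 0' && python3 -m inch '0 0 0 -38 0 32 0; 0 0 0 -38 0 32 0; 0 0 0 -38 0 32 0; 0 0 0 -38 0 29 0; 0 0 0 0 0 0 0; 0 0 0 0 0 0 0'; python3 - <<'E'
from h import *
from workcell import bot
o=bot.get_obs();S=[.6268,-.0493,.0469];go(o,T(S,[-.052,.105,.22])[0],S[2]+np.pi/2)
w=bot.camera('wrist');cv2.imwrite('pics/w1.png',w['color']);import pickle;pickle.dump(w,open('w1.pkl','wb'))
for q in ('pin_handle','stand_bore','pin','notch'):
    print(q,[(np.round(r['point'],1).tolist(),round(r['conf'],2)) for r in bot.spot_point(q,'wrist')][:4])
print(proj(w,T(S,[[-.052,.105,.08],[-.023,.105,.08],[-.055,.155,.012]])))
E
```

```text
clock: 3.3
eef_pos: [0.4532, -0.1036, 0.2315]
tool_rot: [-0.512, 0.488, -0.488, 0.512]
ft_force: [-0.6, -0.9, 0.5]
grip_width: 0.0855
clock: 4.05
eef_pos: [0.5701, 0.0403, 0.2309]
tool_rot: [-0.514, 0.486, -0.48, 0.518]
ft_force: [0.5, -1.0, 0.0]
grip_width: 0.0855
rot deg [ 0.1  1.1 -0.5] shift mm (after rot) [-12.8  10.9   0.4] before rot [-12.7  11.1   0.7]
pin_handle [([142.7, 256.6], 0.86), ([244.7, 175.2], 0.76)]
stand_bore [([243.3, 145.3], 0.62), ([51.0, 215.2], 0.44)]
pin [([247.0, 112.3], 0.81), ([183.8, 244.6], 0.66)]
notch [([22.3, 229.8], 0.92), ([39.9, 344.9], 0.85)]
[[245.365065   178.69530793]
 [245.63122388 146.95734057]
 [202.72436955 164.0108934 ]]
```

View pics/w1.png

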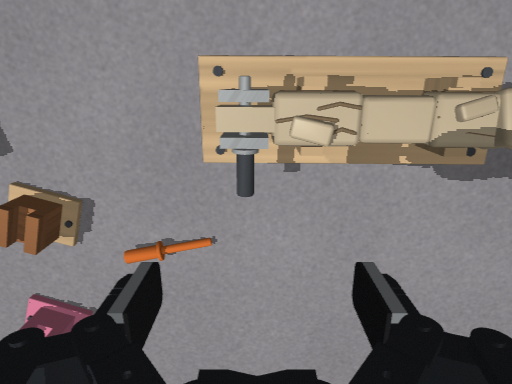

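```bash
python3 - <<'E'
from h import *
import pickle
w=pickle.load(open('w1.pkl','rb'))
im=w['color'];cv2.imwrite('pics/w1a.png',cv2.resize(im[40:210,185:355],None,fx=3.5,fy=3.5,interpolation=cv2.INTER_CUBIC))
S=[.6268,-.0493,.0469]
x,_=np.array(S),0
L=[[.055,.155,.012],[-.055,.155,.012],[.055,-.155,.012],[-.055,-.155,.012],[-.023,.125,.1],[-.023,.085,.1],[.023,.125,.1],[.023,.085,.1],[-.014,.085,.1],[-.07,.105,.08],[-.03,.105,.08],[-.026,.105,.092]]
for l,u in zip(L,proj(w,T(S,L))):print(l,np.round(u,1),np.round((u-[185,40])*3.5))
E
```

```text
[0.055, 0.155, 0.012] [199.1  56.4] [49. 57.]
[-0.055, 0.155, 0.012] [202.7 164. ] [ 62. 434.]
[0.055, -0.155, 0.012] [509.5  62.5] [1136.   79.]
[-0.055, -0.155, 0.012] [483.5 169.9] [1045.  454.]
[-0.023, 0.125, 0.1] [220.4 150.7] [124. 388.]
[-0.023, 0.085, 0.1] [268.9 151.7] [294. 391.]
[0.023, 0.125, 0.1] [219.5  92.3] [121. 183.]
[0.023, 0.085, 0.1] [270.7  93.4] [300. 187.]
[-0.014, 0.085, 0.1] [269.2 140.8] [295. 353.]
[-0.07, 0.105, 0.08] [245.2 197.4] [211. 551.]
[-0.03, 0.105, 0.08] [245.6 154.8] [212. 402.]
[-0.026, 0.105, 0.092] [245. 153.] [210. 395.]
```

View pics/w1a.png

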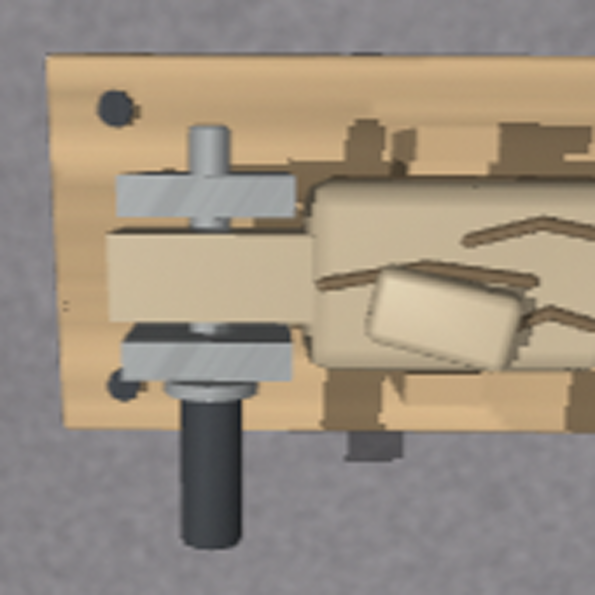

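```bash
python3 - <<'E'
from h import *
import pickle
w=pickle.load(open('w1.pkl','rb'));t=pickle.load(open('top.pkl','rb'));s=pickle.load(open('side.pkl','rb'))
a,b,z=.055,.155,.012
ow=[(w,[a,b,z],(198.1,56.6)),(w,[-a,b,z],(203.3,162.3)),(w,[-a,-b,z],(484,165)),(w,[a,-b,z],(506,57)),(w,[-.023,.125,.1],(220.4,148.6)),(w,[-.023,.085,.1],(267.9,148.6)),(w,[.023,.125,.1],(218.4,89.7)),(w,[.023,.085,.1],(269,89.7))]
ot=[(t,[a,b,z],(219,122.3)),(t,[-a,b,z],(221.7,164)),(t,[a,-b,z],(339,113)),(t,[-a,-b,z],(342,156)),
(s,[a,b,z],(197,215.2)),(s,[-a,b,z],(226.4,225.8)),(s,[-a,-b,z],(271.8,176.7))]
for q in(ow,ot,ow+ot):
    p,r=fit(q,[.63,-.05,.05]);print(p,np.round(r,1).tolist())
im=t['color'];cv2.imwrite('pics/t2.png',cv2.resize(im[95:180,205:355],None,fx=5,fy=5,interpolation=cv2.INTER_CUBIC))
E
```

```text
[ 0.63011631 -0.04829898  0.05916019] [[-0.5, -1.9], [-0.8, 0.4], [0.4, 0.2], [3.3, -0.2], [-0.7, -0.1], [0.4, 0.3], [-0.4, 0.1], [0.3, 0.5]]
[ 0.62675688 -0.04925083  0.04688986] [[-0.4, -0.4], [-0.2, 0.2], [-0.9, 0.5], [-0.2, -0.5], [-0.2, -1.3], [0.8, -0.6], [1.6, -1.6]]
[ 0.62990515 -0.048377    0.05818735] [[-0.4, -1.8], [-0.7, 0.5], [0.4, 0.5], [3.3, 0.2], [-0.6, 0.0], [0.4, 0.5], [-0.3, 0.3], [0.4, 0.7], [-0.9, -0.9], [-0.3, -0.4], [-1.6, -1.3], [-0.4, -2.4], [-0.8, -1.2], [0.4, -0.8], [0.3, -2.0]]
```

View pics/t2.png

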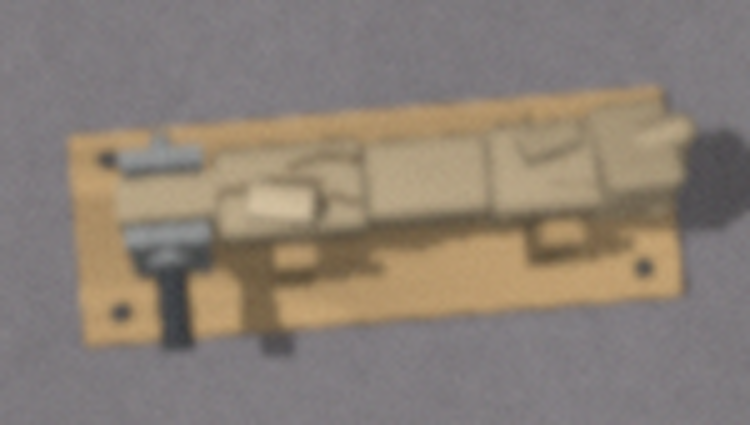

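```bash
python3 - <<'E'
from h import *
from workcell import bot
o=bot.get_obs();S=[.630,-.0483,.0585];p=T(S,[-.054,.105,.12])[0];print(p);go(o,p,S[2]+np.pi/2)
E
```

```text
[0.56995338 0.05336318 0.12      ]
rot deg [-0.   0.4 -0.6] shift mm (after rot) [-13.7 111.8   0.5] before rot [-12.6 111.9   0.6]
```

```bash
python3 -m inch '0 0.4 -0.6 -13 0 0 0; 0 0 0 0 37 0 0.1; 0 0 0 0 37 0 0.2; 0 0 0 0 37 0 0.3; 0 0 0 0 0 0 0.4; 0 0 0 0 0 0 0.4; 0 0 0 0 0 0 0.4'; python3 - <<'E'
from h import *
from workcell import bot
o=bot.get_obs();S=[.630,-.0483,.0585];p=T(S,[-.054,.105,.061])[0];print(p);go(o,p,S[2]+np.pi/2)
w=bot.camera('wrist');cv2.imwrite('pics/w2.png',w['color']);import pickle;pickle.dump(w,open('w2.pkl','wb'))
L=[[-.023,.125,.1],[-.023,.085,.1],[-.07,.105,.08],[-.034,.105,.08],[-.026,.105,.092]]
for l,u in zip(L,proj(w,T(S,L))):print(l,np.round(u,1))
E
```

```text
clock: 5.18
eef_pos: [0.572, 0.045, 0.1226]
tool_rot: [-0.516, 0.482, -0.48, 0.521]
ft_force: [-0.9, 1.2, 0.5]
grip_width: 0.051
[0.56995338 0.05336318 0.061     ]
rot deg [-0.2  0.9 -0.4] shift mm (after rot) [-8.4 61.6 -1.5] before rot [-8.  61.7 -1.6]
[-0.023, 0.125, 0.1] [205.1 190.2]
[-0.023, 0.085, 0.1] [282.2 191.5]
[-0.07, 0.105, 0.08] [244.8 253.8]
[-0.034, 0.105, 0.08] [245.1 198.7]
[-0.026, 0.105, 0.092] [244.3 191.8]
```

View pics/w2.png

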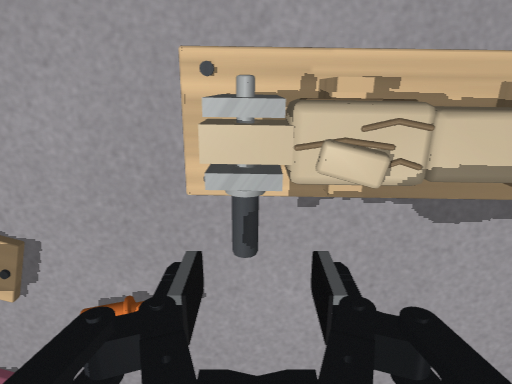

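```bash
python3 -m inch '0 0.9 -0.4 -9 0 -1.5 0.4; 0 0 0 0 0 0 0.4; 0 0 0 0 0 0 0.4'; python3 - <<'E'
from h import *
from workcell import bot
o=bot.get_obs();S=[.630,-.0483,.0585];p=T(S,[-.054,.105,.061])[0];go(o,p,S[2]+np.pi/2)
E
```

```text
clock: 5.6
eef_pos: [0.5689, 0.0445, 0.1207]
tool_rot: [-0.516, 0.483, -0.479, 0.52]
ft_force: [-0.9, 0.7, 0.8]
grip_width: 0.0509
rot deg [ 0.   0.9 -0.4] shift mm (after rot) [-8.8 59.7  1.5] before rot [-8.3 59.7  1.7]
```

```bash
python3 -c "
from workcell import bot
o=bot.get_obs();print(o['joint_pos'],o['eef_pos'],o['tau'])"
python3 -m inch '0 0 0 -4 0 0 0.4; 0 0 0 -4 0 0 0.4;0 0 0 0 0 0 0.4; 0 0 0 0 0 0 0.4'; python3 - <<'E'
from h import *
from workcell import bot
o=bot.get_obs();S=[.630,-.0483,.0585];p=T(S,[-.054,.105,.061])[0];go(o,p,S[2]+np.pi/2)
print(o['joint_pos'],o['eef_pos'],o['tau'])
E
```

```text
[0.07418382 0.44731129 0.00608276 1.12963979 0.00735782 3.14146956] [0.56894032 0.044523   0.12066027] [-4.97709552e-03 -4.54004753e+01  2.36418289e+01  5.59212553e-03
  2.37393816e-02  8.14329809e-06]
clock: 6.1
eef_pos: [0.5686, 0.0488, 0.1205]
tool_rot: [-0.517, 0.482, -0.477, 0.522]
ft_force: [0.2, -0.3, -0.3]
grip_width: 0.0511
rot deg [ 0.   1.3 -0.6] shift mm (after rot) [-4.4 59.5  1.6] before rot [-3.8 59.6  1.7]
[0.08021932 0.44766686 0.00629519 1.12975194 0.01029852 3.14147881] [0.56862148 0.04884815 0.12054113] [ 3.49962129e-02 -4.53086793e+01  2.36030960e+01  4.15437375e-03
  3.56493378e-02 -2.87701042e-06]
```

```bash
python3 -m inch '0 0 0 0 -30 0 0.4; 0 -10 0 0 -30 0 0.4; 0 -10.5 0 0 0 0 0.4; 0 -10.5 0 0 0 0 0.4; 0 -10.5 0 0 0 0 0.4; 0 -10.5 0 0 0 0 0.4; 0 -10.5 0 0 0 0 0.4; 0 -10.5 0 0 0 0 0.4; 0 -10.5 0 0 0 0 0.4; 0 -10.5 0 0 0 0 0.4; 0 -10.5 0 0 0 0 0.4; 0 -10.5 0 0 0 0 0.4' && python3 -m inch '0 -10.5 0 0 0 0 0.4; 0 -10.5 0 0 0 0 0.4; 0 -10.5 0 0 0 0 0.4; 0 -10.5 0 0 0 0 0.4; 0 -10.5 0 0 0 0 0.4; 0 -10.5 0 0 0 0 0.4; 0 0 0 0 0 0 0.4;0 0 0 0 0 0 0.4'; python3 - <<'E'
from h import *
from workcell import bot
o=bot.get_obs();S=[.630,-.0483,.0585];p=T(S,[-.054,.105,.061])[0];go(o,p,S[2]+np.pi/2)
print(o['joint_pos'],o['eef_pos'])
E
```

```text
clock: 7.6
eef_pos: [0.5686, 0.0481, 0.1805]
tool_rot: [-0.679, -0.183, 0.182, 0.687]
ft_force: [0.3, 0.9, -0.4]
grip_width: 0.0515
clock: 8.6
eef_pos: [0.5687, 0.0482, 0.1805]
tool_rot: [0.486, 0.513, -0.508, -0.492]
ft_force: [0.5, -0.2, 0.3]
grip_width: 0.051
rot deg [-0.  -0.9  0.6] shift mm (after rot) [  5.1 119.5  -1.6] before rot [  3.9 119.6  -1.6]
[0.07899036 0.40574936 0.10440704 1.26979745 0.0103042  0.0362385 ] [0.56868128 0.04815105 0.18053465]
```

```bash
python3 -m inch '0 -0.9 0.6 0 0 0 0.4; 0 0 0 5 0 -1.5 0.4; 0 0 0 0 0 0 0.4; 0 0 0 0 20 0 0.4; 0 0 0 0 20 0 0.4;  0 0 0 0 20 0 0.4; 0 0 0 0 20 0 0.4; 0 0 0 0 0 0 0.4; 0 0 0 0 0 0 0.4'; python3 - <<'E'
from h import *
from workcell import bot
o=bot.get_obs();S=[.630,-.0483,.0585];p=T(S,[-.054,.105,.061])[0];go(o,p,S[2]+np.pi/2)
w=bot.camera('wrist');cv2.imwrite('pics/w3.png',w['color']);import pickle;pickle.dump(w,open('w3.pkl','wb'))
L=[[-.023,.125,.1],[-.023,.085,.1],[-.07,.105,.08],[-.034,.105,.08],[-.026,.105,.092]]
for l,u in zip(L,proj(w,T(S,L))):print(l,np.round(u,1))
E
```

```text
clock: 9.72
eef_pos: [0.5704, 0.0533, 0.1013]
tool_rot: [0.485, 0.515, -0.515, -0.484]
ft_force: [-0.2, 0.2, 0.5]
grip_width: 0.0515
rot deg [ 0.   0.1 -0. ] shift mm (after rot) [ 0.1 40.3  0.4] before rot [ 0.1 40.3  0.4]
[-0.023, 0.125, 0.1] [294.  316.3]
[-0.023, 0.085, 0.1] [216.4 316.1]
[-0.07, 0.105, 0.08] [255.4 216.9]
[-0.034, 0.105, 0.08] [255.4 276.5]
[-0.026, 0.105, 0.092] [255.3 301.7]
```

View pics/w3.png

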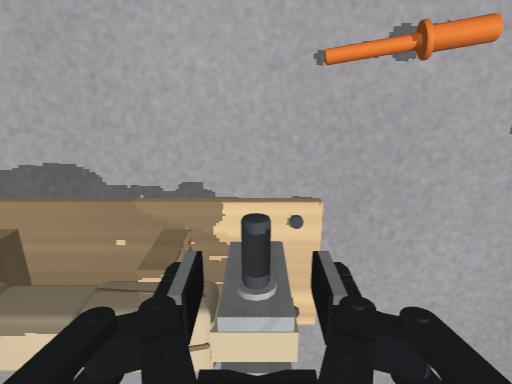

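```bash
python3 -m inch '0 0 0 0 20 0 0.4; 0 0 0 0 20 0.4 0.4; 0 0 0 0 0 0 0.4; 0 0 0 0 0 0 0.7; 0 0 0 0 0 0 0.85; 0 0 0 0 0 0 1; 0 0 0 0 0 0 1; 0 0 0 0 0 0 1; 0 0 0 0 0 0 1'; python3 - <<'E'
from h import *
from workcell import bot
o=bot.get_obs();S=[.630,-.0483,.0585];p=T(S,[-.054,.105,.061])[0];go(o,p,S[2]+np.pi/2);print(o['ft_force'],o['ft_torque'])
w=bot.camera('wrist');cv2.imwrite('pics/w4.png',w['color'])
E
```

```text
clock: 10.9
eef_pos: [0.5703, 0.0533, 0.0613]
tool_rot: [0.485, 0.515, -0.515, -0.484]
ft_force: [1.1, -0.2, 5.3]
grip_width: 0.0143
rot deg [ 0.1  0.1 -0. ] shift mm (after rot) [0.1 0.3 0.4] before rot [0.1 0.3 0.4]
[ 1.13605922 -0.16035297  5.32578012] [-0.09523393 -0.28813936 -0.03126115]
```

View pics/w4.png

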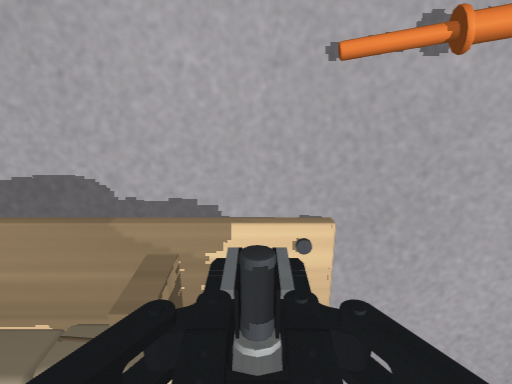

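```bash
python3 - <<'E'
from h import *
from workcell import bot
o=bot.get_obs();S=[.630,-.0483,.0585];p=T(S,[-.134,.105,.061])[0];go(o,p,S[2]+np.pi/2)
E
python3 -m inch '0 0 0 0 -0.7 0 1; 0 0 0 0 0 0 1'
```

```text
rot deg [ 0.1  0.1 -0. ] shift mm (after rot) [ 0.1  0.3 80.4] before rot [ 0.3  0.2 80.4]
clock: 11.2
eef_pos: [0.5702, 0.0532, 0.0616]
tool_rot: [0.485, 0.515, -0.515, -0.484]
ft_force: [1.6, -0.9, 3.3]
grip_width: 0.0141
```

```bash
python3 -m inch '0 0 0 0 -0.5 0 1; 0 0 0 0 0 10 1; 0 0 0 0 0 10 1; 0 0 0 0 0 10 1; 0 0 0 0 0 0 1' && python3 -m inch '0 0 0 0 0 10 1; 0 0 0 0 0 10 1; 0 0 0 0 0 10 1; 0 0 0 0 0 10 1; 0 0 0 0 0 10 1; 0 0 0 0 0 0 1; 0 0 0 0 0 0 1'; python3 - <<'E'
from h import *
from workcell import bot
w=bot.camera('wrist');cv2.imwrite('pics/w5.png',w['color'])
w=bot.camera('side');cv2.imwrite('pics/s5.png',cv2.resize(w['color'][150:290,170:310],None,fx=4,fy=4))
E
```

```text
clock: 11.82
eef_pos: [0.5368, 0.0512, 0.0613]
tool_rot: [-0.483, -0.514, 0.516, 0.486]
ft_force: [-1.5, -1.8, 1.8]
grip_width: 0.0146
clock: 12.7
eef_pos: [0.4899, 0.0484, 0.062]
tool_rot: [0.485, 0.515, -0.515, -0.484]
ft_force: [0.8, -0.8, -2.4]
grip_width: 0.0139
```

View pics/w5.png

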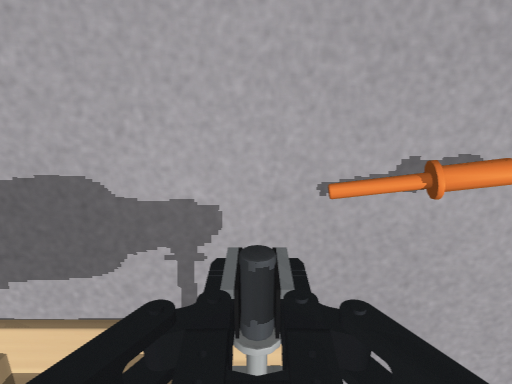

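View pics/s5.png

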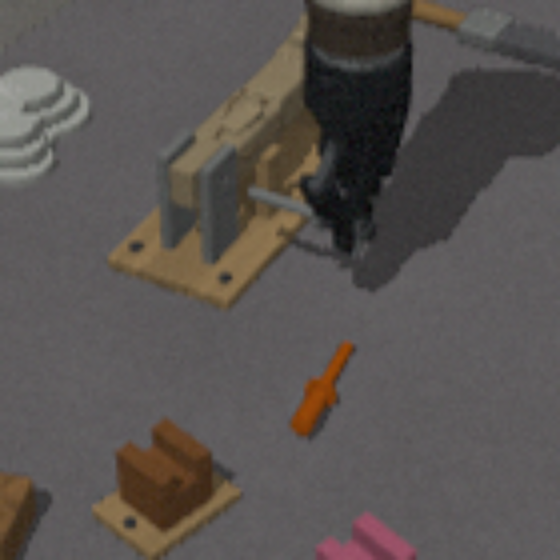

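```bash
python3 -m inch '0 0 0 0 -20 0 1; 0 0 0 0 -40 0 1; 0 0 0 0 -40 0 1; 0 0 0 0 -40 0 1'; python3 - <<'E'
from h import *
from workcell import bot
o=bot.get_obs();rest=[.487,.2898,-.1866];go(o,[.57,.275,.2],rest[2]+np.pi/2)
E
```

```text
clock: 13.3
eef_pos: [0.4898, 0.0484, 0.2031]
tool_rot: [-0.484, -0.515, 0.515, 0.485]
ft_force: [0.6, -0.8, -1.1]
grip_width: 0.014
rot deg [-0.  14.2 -0. ] shift mm (after rot) [237.6   3.1 -36.7] before rot [221.3   3.  -93.8]
```

```bash
python3 -m inch '0 7.1 0 0 0 0 1; 0 7.1 0 0 0 0 1; 0 0 0 40 0 -6 1; 0 0 0 40 0 -6 1; 0 0 0 40 0 -6 1; 0 0 0 40 0 -6 1; 0 0 0 40 0 -6 1; 0 0 0 38 0 -6 1; 0 0 0 0 0 0 1;0 0 0 0 0 0 1'; python3 - <<'E'
from h import *
from workcell import bot
o=bot.get_obs();rest=[.487,.2898,-.1866];print(o['eef_pos'])
w=bot.camera('wrist');cv2.imwrite('pics/w6.png',w['color']);import pickle;pickle.dump(w,open('w6.pkl','wb'))
a,b=.03,.04
L=[[a,b,.01],[-a,b,.01],[a,-b,.01],[-a,-b,.01],[-.022,.022,.054],[-.022,-.022,.054],[-.022,-.009,.054],[-.022,.009,.054],[.022,.022,.054],[.022,-.022,.054]]
for l,u in zip(L,proj(w,T(rest,L))):print(l,np.round(u,1))
E
```

```text
clock: 14.55
eef_pos: [0.569, 0.2753, 0.2012]
tool_rot: [-0.544, -0.451, 0.452, 0.544]
ft_force: [-0.3, -0.2, -1.1]
grip_width: 0.0138
[0.56900491 0.27526159 0.2011604 ]
[0.03, 0.04, 0.01] [296.5 117.3]
[-0.03, 0.04, 0.01] [298.9  50.4]
[0.03, -0.04, 0.01] [214.5 117.4]
[-0.03, -0.04, 0.01] [211.8  50.5]
[-0.022, 0.022, 0.054] [282.5  55.7]
[-0.022, -0.022, 0.054] [227.6  55.7]
[-0.022, -0.009, 0.054] [243.8  55.7]
[-0.022, 0.009, 0.054] [266.3  55.7]
[0.022, 0.022, 0.054] [281.3 112.2]
[0.022, -0.022, 0.054] [229.1 112.3]
```

View pics/w6.png

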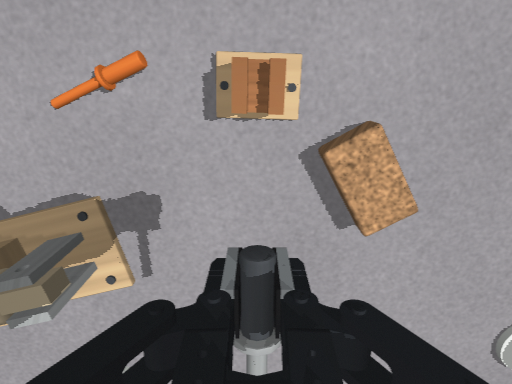

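```bash
python3 - <<'E'
import pickle,cv2
im=pickle.load(open('w6.pkl','rb'))['color'];cv2.imwrite('pics/w6a.png',cv2.resize(im[40:130,200:315],None,fx=6,fy=6,interpolation=cv2.INTER_CUBIC))
E
```

```text
(no output)
```

View pics/w6a.png

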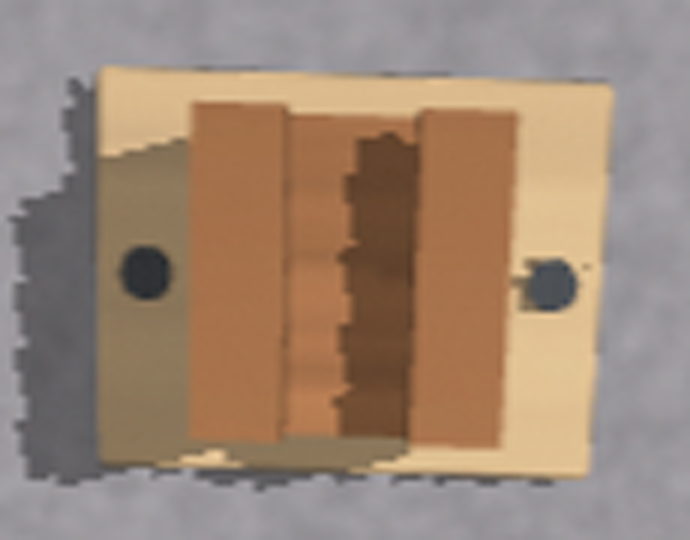

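```bash
python3 - <<'E'
from h import *
import pickle
from workcell import bot
w=pickle.load(open('w6.pkl','rb'))
c=lambda u,v:(200+u/6,40+v/6)
o=[(w,[-.03,-.04,.01],c(100,68)),(w,[-.03,.04,.01],c(613,85)),(w,[.03,-.04,.01],c(100,460)),(w,[.03,.04,.01],c(588,475)),
(w,[-.022,-.022,.054],c(190,102)),(w,[-.022,.022,.054],c(518,112)),(w,[.022,-.022,.054],c(190,438)),(w,[.022,.022,.054],c(500,446)),
(w,[-.022,-.009,.054],c(288,105)),(w,[-.022,.009,.054],c(421,110)),(w,[.022,-.009,.054],c(282,440)),(w,[.022,.009,.054],c(408,443))]
p,r=fit(o,[.487,.29,-.187]);print(p,np.round(r,1).tolist())
ob=bot.get_obs()
# handle gripped at pin x = -54-4=-58 -> for mid shank at +2: tcp at rest x -.056
go(ob,T(p,[-.055,0,.10])[0],p[2]+np.pi/2); print(T(p,[-.055,0,.024]))
E
```

```text
[ 0.48886373  0.29214337 -0.21615662] [[-1.0, -0.6], [0.4, -0.7], [-0.4, 0.9], [0.2, 0.9], [0.1, -0.3], [0.2, -0.2], [-0.2, 0.2], [0.2, 0.4], [-0.1, -0.2], [0.2, -0.4], [-0.1, 0.3], [0.2, 0.4]]
rot deg [-0.1  1.6 -0.1] shift mm (after rot) [ -0.2 101.5 137. ] before rot [  3.8 101.6 136.8]
[[0.43514364 0.30393962 0.024     ]]
```

```bash
python3 -m inch '0 1.6 0 0 0 27 1; 0 0 0 0 0 27 1; 0 0 0 0 0 27 1; 0 0 0 0 0 27 1; 0 0 0 0 0 28 1; 0 0 0 0 34 0 1;  0 0 0 0 34 0 1; 0 0 0 0 34 0 1; 0 0 0 0 0 0 1;0 0 0 0 0 0 1'; python3 - <<'E'
from h import *
from workcell import bot
o=bot.get_obs();rest=[.4889,.2921,-.2162];print(o['eef_pos']);go(o,T(rest,[-.055,0,.027])[0],rest[2]+np.pi/2)
s=bot.camera('side');cv2.imwrite('pics/s7.png',cv2.resize(s['color'][200:330,150:290],None,fx=5,fy=5,interpolation=cv2.INTER_CUBIC))
# expected pin line if level
x=o['eef_pos'][2]+.019
L=[[-.052+.025,0,x],[.003,0,x],[.033,0,x]]
print(np.round((proj(s,T(rest,L))-[150,200])*5))
print('rest notch',np.round((proj(s,T(rest,[[-.022,.009,.054],[-.022,-.009,.054],[.022,.009,.054],[.022,-.009,.054]]))-[150,200])*5))
E
```

```text
clock: 15.85
eef_pos: [0.437, 0.3036, 0.1013]
tool_rot: [-0.551, -0.444, 0.443, 0.551]
ft_force: [0.2, -0.0, -0.2]
grip_width: 0.0136
[0.43696106 0.30361818 0.10129037]
rot deg [0.  0.  0.1] shift mm (after rot) [-0.1 74.3  1.8] before rot [-0.2 74.3  1.9]
[[331. 246.]
 [291. 217.]
 [252. 189.]]
rest notch [[317. 345.]
 [342. 327.]
 [260. 302.]
 [286. 285.]]
```

View pics/s7.png

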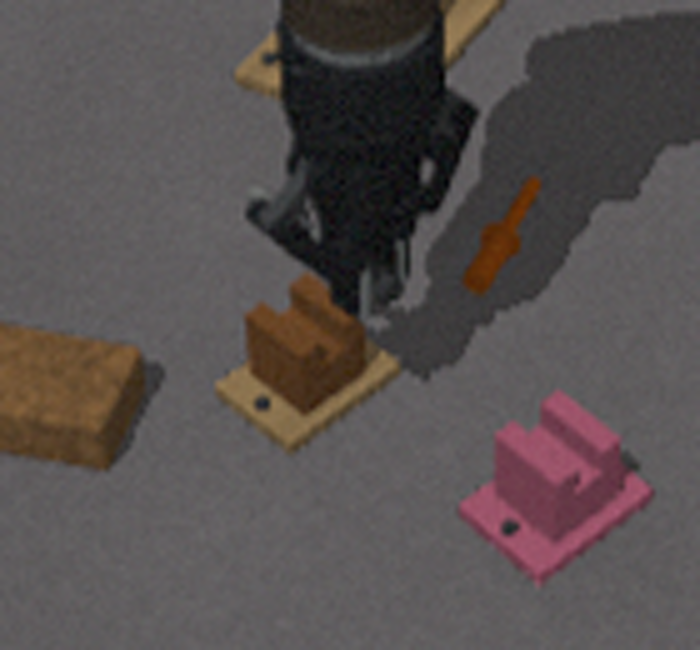

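```bash
python3 - <<'E'
from h import *
from workcell import bot
o=bot.get_obs();rest=[.4889,.2921,-.2162]
t=bot.camera('top');cv2.imwrite('pics/t7.png',cv2.resize(t['color'][150:280,100:220],None,fx=5,fy=5,interpolation=cv2.INTER_CUBIC))
x=.120
print(np.round((proj(t,T(rest,[[-.027,0,x],[.003,0,x],[.033,0,x]]))-[100,150])*5))
w=bot.camera('wrist');cv2.imwrite('pics/w7.png',w['color'])
E
```

```text
[[158. 275.]
 [172. 209.]
 [186. 145.]]
```

View pics/t7.png

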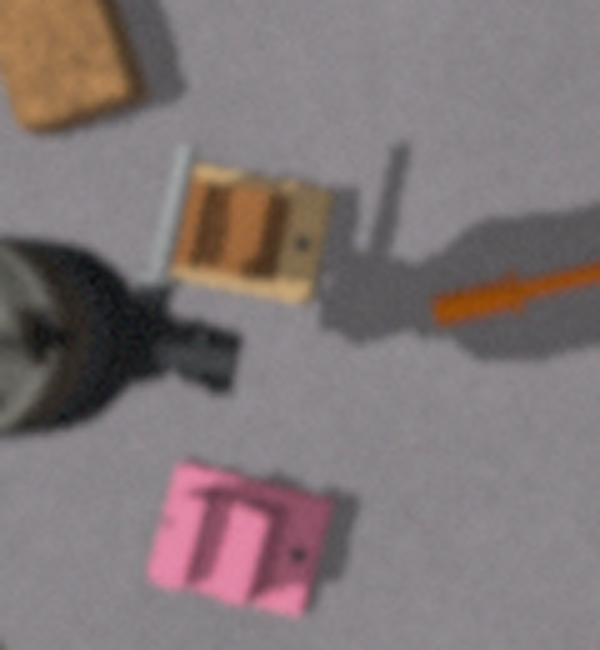

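View pics/w7.png

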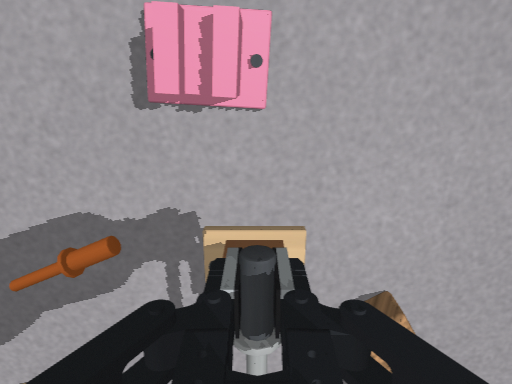

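```bash
python3 -m inch '0 0 0 0 20 1.8 1; 0 0 0 0 20 0 1; 0 0 0 0 15 0 1; 0 0 0 0 10 0 1; 0 0 0 0 8 0 1; 0 0 0 0 0 0 1; 0 0 0 0 0 0 1'; python3 - <<'E'
from h import *
from workcell import bot
o=bot.get_obs();rest=[.4889,.2921,-.2162];go(o,T(rest,[-.055,0,.0245])[0],rest[2]+np.pi/2)
s=bot.camera('side');cv2.imwrite('pics/s8.png',cv2.resize(s['color'][230:310,170:270],None,fx=7,fy=7,interpolation=cv2.INTER_CUBIC))
t=bot.camera('top');cv2.imwrite('pics/t8.png',cv2.resize(t['color'][165:245,110:190],None,fx=7,fy=7,interpolation=cv2.INTER_CUBIC))
E
```

```text
clock: 16.88
eef_pos: [0.4346, 0.3043, 0.0272]
tool_rot: [-0.551, -0.444, 0.444, 0.551]
ft_force: [0.7, -0.4, -0.6]
grip_width: 0.014
rot deg [-0.   0.1  0. ] shift mm (after rot) [-0.3  2.7 -0.7] before rot [-0.3  2.7 -0.7]
```

View pics/s8.png

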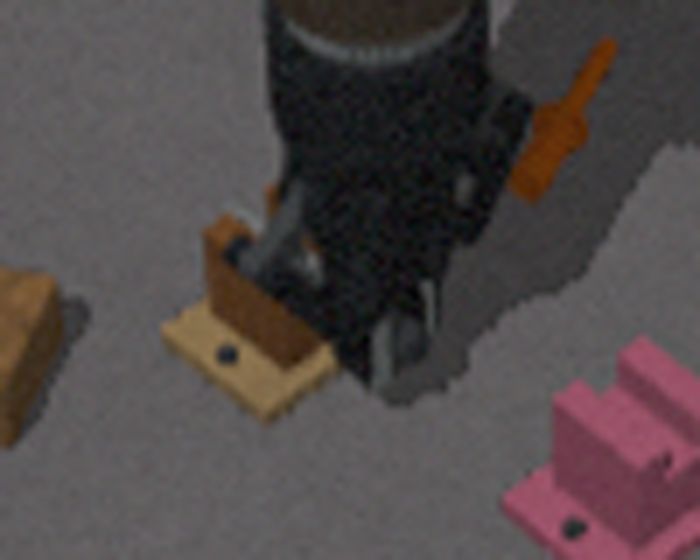

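View pics/t8.png

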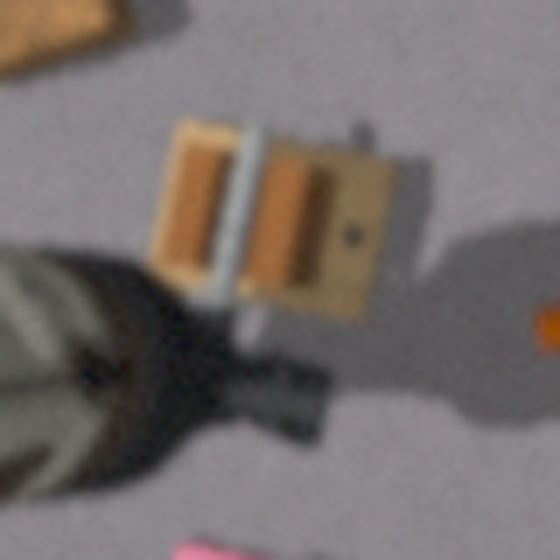

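```bash
python3 -m inch '0 0 0 0 2 0 1; 0 0 0 0 0 0 1; 0 0 0 0 0 0 1'; python3 -m inch '0 0 0 0 0 0 0.75; 0 0 0 0 0 0 0.6; 0 0 0 0 0 0 0.4; 0 0 0 0 0 0 0.4; 0 0 0 0 0 0 0.4' ; python3 - <<'E'
from h import *
from workcell import bot
t=bot.camera('top');cv2.imwrite('pics/t9.png',cv2.resize(t['color'][165:245,110:190],None,fx=7,fy=7,interpolation=cv2.INTER_CUBIC))
w=bot.camera('wrist');cv2.imwrite('pics/w9.png',w['color'])
E
```

```text
clock: 17.35
eef_pos: [0.4346, 0.3044, 0.0254]
tool_rot: [-0.551, -0.444, 0.443, 0.551]
ft_force: [-0.4, -0.2, 4.1]
grip_width: 0.0139
clock: 17.98
eef_pos: [0.4343, 0.3041, 0.0247]
tool_rot: [-0.551, -0.443, 0.444, 0.551]
ft_force: [0.3, -0.2, -0.1]
grip_width: 0.0508
```

View pics/t9.png

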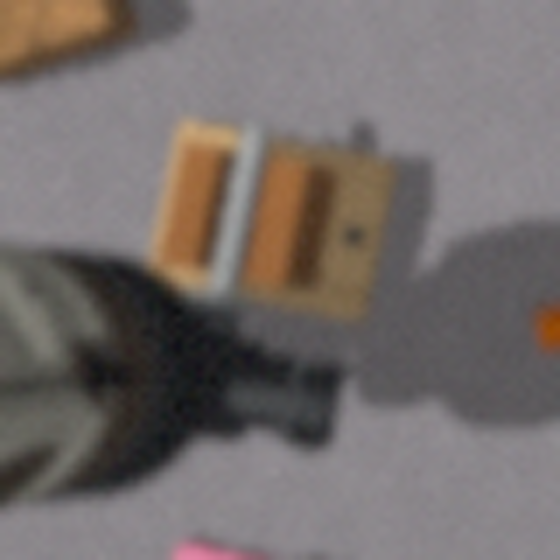

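View pics/w9.png

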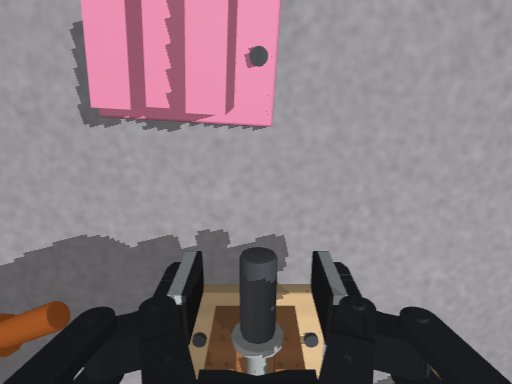

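```bash
python3 -m inch '0 0 0 0 -20 0 0.4; 0 0 0 0 -50 0 0.2; 0 0 0 0 -60 0 0; 0 0 0 0 -60 0 0; 0 0 0 0 0 0 0'; python3 - <<'E'
from h import *
from workcell import bot
o=bot.get_obs();S=[.630,-.0483,.0585];p=T(S,[0,-.02,.24])[0];print(p,o['joint_pos']);go(o,p,S[2])
w=bot.camera('wrist');cv2.imwrite('pics/w10.png',w['color'])
t=bot.camera('top');cv2.imwrite('pics/t10.png',cv2.resize(t['color'][165:245,110:190],None,fx=7,fy=7,interpolation=cv2.INTER_CUBIC))
E
```

```text
clock: 18.7
eef_pos: [0.4373, 0.3062, 0.2208]
tool_rot: [0.551, 0.448, -0.439, -0.55]
ft_force: [-0.4, -0.1, -0.2]
grip_width: 0.0853
[ 0.63116933 -0.06826579  0.24      ] [6.10755303e-01 3.02979600e-01 6.15224260e-02 1.31763092e+00
 1.37787517e-04 8.25439370e-01]
rot deg [ 0.1 74.3  0.7] shift mm (after rot) [ 171.6  -19.2 -385.2] before rot [-324.4  -19.9 -269.3]
```

View pics/w10.png

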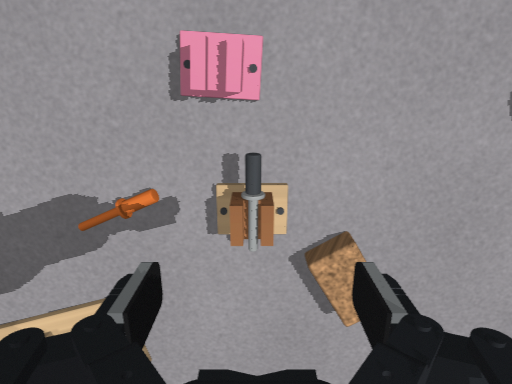

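```bash
python3 -m inch '0 10.6 0 0 -20 0 0; 0 10.6 0 0 0 0 0; 0 10.6 0 0 0 0 0; 0 10.6 0 0 0 0 0; 0 10.6 0 0 0 0 0; 0 10.6 0 0 0 0 0; 0 10.6 0 0 0 0 0; 0 0 0 17 0 -38 0; 0 0 0 17 0 -38 0; 0 0 0 17 0 -38 0; 0 0 0 17 0 -38 0; 0 0 0 17 0 -38 0' && python3 -m inch '0 0 0 17 0 -38 0; 0 0 0 17 0 -38 0; 0 0 0 17 0 -38 0; 0 0 0 17 0 -38 0; 0 0 0 17 0 -38 0; 0 0 0 0 0 0 0; 0 0 0 0 0 0 0'; python3 - <<'E'
from h import *
from workcell import bot
o=bot.get_obs();S=[.630,-.0483,.0585];p=T(S,[0,-.02,.24])[0];print(o['joint_pos']);go(o,p,S[2])
w=bot.camera('wrist');cv2.imwrite('pics/w11.png',w['color'])
L=[[.019,-.02,.097],[-.019,-.02,.097],[-.022,.008,.09],[-.022,-.048,.09],[-.055,.155,.012],[-.055,-.155,.012]]
for l,u in zip(L,proj(w,T(S,L))):print(l,np.round(u,1))
E
```

```text
clock: 20.3
eef_pos: [0.5301, 0.1182, 0.2322]
tool_rot: [0.707, 0.02, -0.023, -0.706]
ft_force: [0.9, -0.1, 0.3]
grip_width: 0.0853
clock: 21.18
eef_pos: [0.6262, -0.0645, 0.2325]
tool_rot: [-0.706, -0.02, 0.023, 0.707]
ft_force: [0.3, -0.3, 0.5]
grip_width: 0.0851
[-1.02725929e-01  5.11394863e-01  4.05424149e-01  1.46958364e+00
  2.18643696e-04  1.40736867e+00]
rot deg [-0.1  0.1 -0.3] shift mm (after rot) [ 4.7 -7.5 -4.1] before rot [ 4.7 -7.5 -4.1]
[0.019, -0.02, 0.097] [285.4 190.6]
[-0.019, -0.02, 0.097] [241.8 190.5]
[-0.022, 0.008, 0.09] [238.3 157.2]
[-0.022, -0.048, 0.09] [239.3 217.3]
[-0.055, 0.155, 0.012] [205.8 -12.6]
[-0.055, -0.155, 0.012] [217.5 273.9]
```

View pics/w11.png

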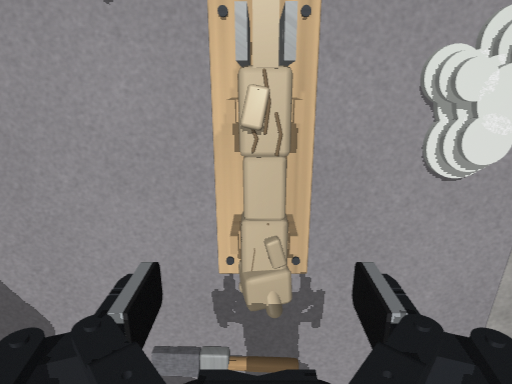

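```bash
python3 -m inch '0 0 -0.3 5.5 0 -5.5 0; 0 0 0 0 0 0 0; 0 0 0 0 30 0 0; 0 0 0 0 30 0 0; 0 0 0 0 20 0 0; 0 0 0 0 0 0 0; 0 0 0 0 0 0 0'; python3 - <<'E'
from h import *
from workcell import bot
o=bot.get_obs();S=[.630,-.0483,.0585];p=T(S,[0.001,-.018,.058])[0];go(o,p,S[2])
w=bot.camera('wrist');cv2.imwrite('pics/w12.png',w['color'])
L=[[.019,-.02,.097],[-.019,-.02,.097],[-.022,.008,.09],[-.022,-.048,.09]]
for l,u in zip(L,proj(w,T(S,L))):print(l,np.round(u,1))
E
```

```text
clock: 22.1
eef_pos: [0.6341, -0.0697, 0.1559]
tool_rot: [0.707, 0.024, -0.019, -0.707]
ft_force: [0.2, -0.4, 1.1]
grip_width: 0.0855
rot deg [0.  0.2 0.4] shift mm (after rot) [-1.9 97.9  3.6] before rot [-2.5 97.9  3.6]
[0.019, -0.02, 0.097] [281.9 217.1]
[-0.019, -0.02, 0.097] [223.3 217.1]
[-0.022, 0.008, 0.09] [218.4 172.5]
[-0.022, -0.048, 0.09] [221.1 250.8]
```

View pics/w12.png

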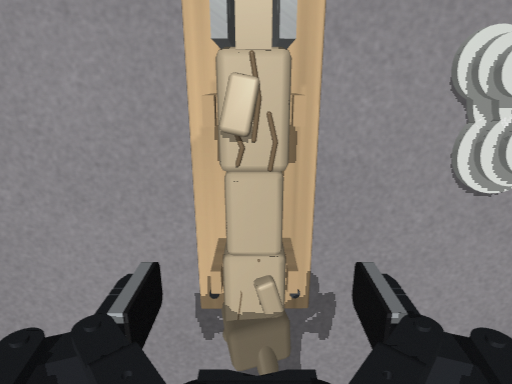

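```bash
python3 -m inch '0 0 0.3 -2 0 3.5 0; 0 0 0 0 25 0 0; 0 0 0 0 25 0 0; 0 0 0 0 20 0 0; 0 0 0 0 0 0 0; 0 0 0 0 0 0 0'; python3 - <<'E'
from h import *
from workcell import bot
o=bot.get_obs();S=[.630,-.0483,.0585];p=T(S,[0.001,-.018,.058])[0];go(o,p,S[2])
w=bot.camera('wrist');cv2.imwrite('pics/w13.png',w['color'])
E
```

```text
clock: 22.9
eef_pos: [0.6321, -0.0665, 0.0861]
tool_rot: [0.707, 0.022, -0.021, -0.707]
ft_force: [0.3, -0.3, 0.4]
grip_width: 0.0852
rot deg [0.  0.2 0.1] shift mm (after rot) [ 0.  28.1  0.3] before rot [-0.  28.1  0.3]
```

View pics/w13.png

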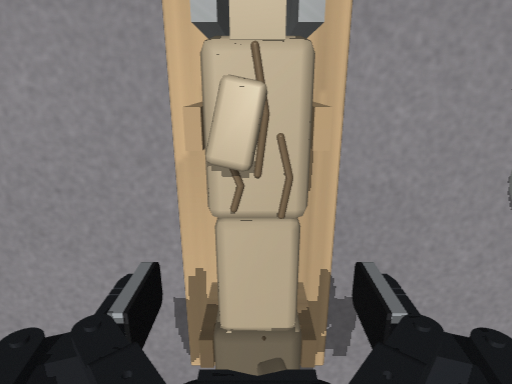

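Both jaws clear the wood, and the waist is centred between them at about (257,270). I'll go down, close and check.

```bash
python3 -m inch '0 0.2 0 0 15 0 0; 0 0 0 0 13 0 0; 0 0 0 0 0 0 0; 0 0 0 0 0 0 0.3; 0 0 0 0 0 0 0.45; 0 0 0 0 0 0 0.6; 0 0 0 0 0 0 0.8; 0 0 0 0 0 0 1; 0 0 0 0 0 0 1; 0 0 0 0 0 0 1'; python3 - <<'E'
from h import *
from workcell import bot
o=bot.get_obs();S=[.630,-.0483,.0585];p=T(S,[0.001,-.018,.058])[0];go(o,p,S[2]);print(o['ft_torque'])
w=bot.camera('wrist');cv2.imwrite('pics/w14.png',w['color'])
E
```

```text
clock: 24.2
eef_pos: [0.6318, -0.0666, 0.0574]
tool_rot: [0.707, 0.021, -0.02, -0.707]
ft_force: [1.5, 0.1, 4.5]
grip_width: 0.0372
rot deg [ 0.  -0.1  0.1] shift mm (after rot) [ 0.2 -0.6  0.4] before rot [ 0.2 -0.6  0.4]
[-0.00566275 -0.10419701  0.00328694]
```

View pics/w14.png

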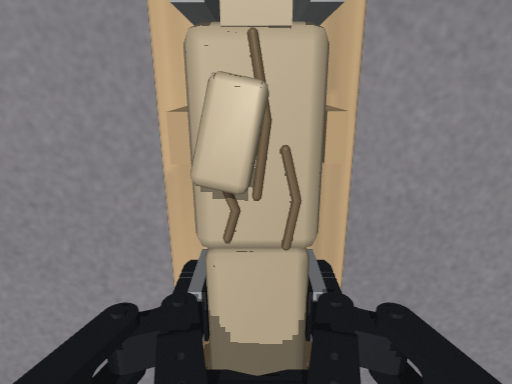

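Gripped at 37 mm. I'll lift straight up, gently.

```bash
python3 -m inch '0 0 0 0 -3 0 1; 0 0 0 0 -5 0 1; 0 0 0 0 -5 0 1; 0 0 0 0 -5 0 1; 0 0 0 0 0 0 1' && python3 -m inch '0 0 0 0 -8 0 1; 0 0 0 0 -9 0 1; 0 0 0 0 -9 0 1; 0 0 0 0 -9 0 1; 0 0 0 0 -9 0 1;0 0 0 0 -9 0 1; 0 0 0 0 -9 0 1; 0 0 0 0 -9 0 1; 0 0 0 0 -9 0 1; 0 0 0 0 -9 0 1; 0 0 0 0 -5 0 1; 0 0 0 0 -3 0 1' && python3 -m inch '0 0 0 0 0 0 1; 0 0 0 0 0 0 1; 0 0 0 0 0 0 1; 0 0 0 0 0 0 1'; python3 - <<'E'
from h import *
from workcell import bot
for c in('side','wrist','top'):
    w=bot.camera(c);im=w['color']
    if c=='side': im=cv2.resize(im[120:300,130:310],None,fx=3,fy=3)
    cv2.imwrite(f'pics/{c}15.png',im)
E
```

```text
clock: 24.88
eef_pos: [0.6317, -0.0666, 0.0754]
tool_rot: [0.707, 0.021, -0.02, -0.707]
ft_force: [0.3, -0.2, -3.2]
grip_width: 0.0372
clock: 26.38
eef_pos: [0.6314, -0.0665, 0.1721]
tool_rot: [0.707, 0.02, -0.02, -0.707]
ft_force: [0.0, -0.3, -3.4]
grip_width: 0.0373
clock: 26.88
eef_pos: [0.6312, -0.0665, 0.1715]
tool_rot: [0.707, 0.02, -0.021, -0.707]
ft_force: [-0.0, -0.9, -3.6]
grip_width: 0.0376
```

View pics/side15.png

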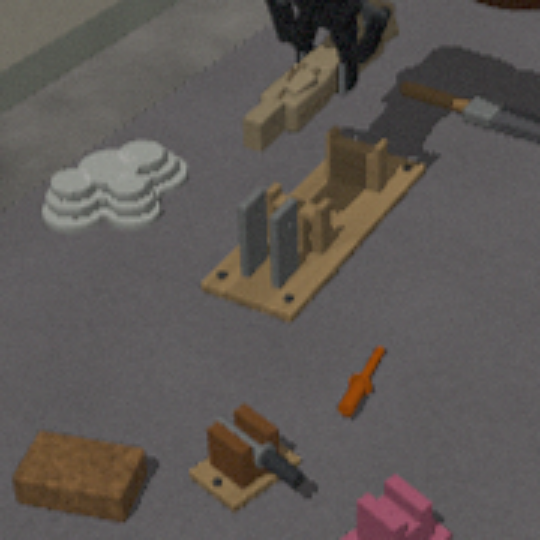

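View pics/wrist15.png

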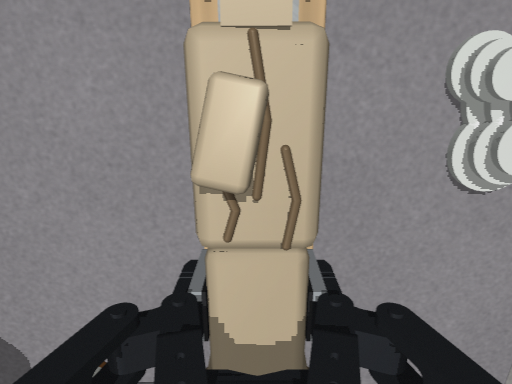

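View pics/top15.png

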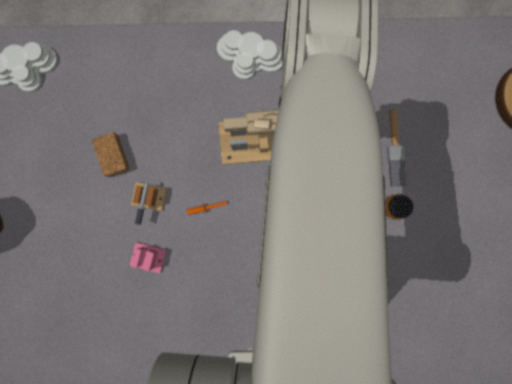

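```bash
python3 -m inch '0 0 0 0 0 0 1; 0 0 0 0 0 0 1; 0 0 0 0 0 0 1; 0 0 0 0 0 0 1; 0 0 0 0 0 0 1; 0 0 0 0 0 0 1; 0 0 0 0 0 0 1; 0 0 0 0 0 0 1; 0 0 0 0 0 0 1; 0 0 0 0 0 0 1; 0 0 0 0 0 0 1; 0 0 0 0 0 0 1' && python3 -m inch '0 0 0 0 0 0 1; 0 0 0 0 0 0 1; 0 0 0 0 0 0 1; 0 0 0 0 0 0 1; 0 0 0 0 0 0 1; 0 0 0 0 0 0 1; 0 0 0 0 0 0 1; 0 0 0 0 0 0 1'; python3 - <<'E'
from h import *
from workcell import bot
w=bot.camera('wrist');cv2.imwrite('pics/w16.png',w['color'])
a=cv2.imread('pics/wrist15.png');print('wrist diff',np.abs(a.astype(int)-w['color']).mean())
t=bot.camera('top');b=cv2.imread('pics/top0.png')
print({n:[np.round(r['point']).tolist() for r in bot.spot_point(n,'top')][:2] for n in('jar','brush','sander')})
print(np.abs(bot.get_obs()['joint_vel']).max()); bot.job_done()
E
```

```text
clock: 28.52
eef_pos: [0.6313, -0.0665, 0.1717]
tool_rot: [0.707, 0.02, -0.021, -0.707]
ft_force: [0.3, -0.2, -2.7]
grip_width: 0.0378
clock: 29.52
eef_pos: [0.6313, -0.0665, 0.1717]
tool_rot: [0.707, 0.02, -0.021, -0.707]
ft_force: [-0.6, 0.1, -3.4]
grip_width: 0.0372
wrist diff 0.8292507595486112
{'jar': [[389.0, 207.0]], 'brush': [[392.0, 147.0]], 'sander': [[115.0, 155.0]]}
0.00196861532963223
the job is handed in; nothing more can be done
```

I drew the steel pin straight out of the fork and laid it in the notch of the brown rest, then let go. I then lifted the wood by its waist about 114 mm and held it over the stand for roughly 3 s. The job was handed in at about 30 s with the wood still gripped; no verdict is reported.

**Final checks:**
- **Wood:** the tool pose stayed constant and joint speeds were near zero. The wrist force was about -3.4 N, consistent with the wood's weight, and the grip opening held at 37 mm. The wrist view hardly changed during the hold, and the last side view shows the wood level and clear of the saddles.
- **Pin:** after release and again during the lift, the pictures show it lying along the notch, with the flange just outside the robot-side end. I judged this by eye and did not measure its final pose.
- **Bystanders:** the jar, brush and sanding block are within about 3 px of where they were first spotted. The jar matched its second-ranked first reading, because the best one had landed on the brush.

**What disagreed:** on the first approach to the pin, joint 6 was at its range limit and the arm stopped short of its target. I turned the gripper half round and carried on. My first fits from the top and side cameras were about 3 mm and 0.7° off for the stand, and 3 mm and 1.7° off for the rest. I corrected both from wrist pictures before gripping and before placing the pin.

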